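# Turn the spice carousel to bring the garlic to the opening

## Robot

A 6-joint arm with a two-finger parallel gripper is mounted at the origin on a cart in front of the work surface, level with it; the furniture and walls round the work are solid. World frame = base frame: x ahead of the robot, y to its left, z up, the work surface at z = 0. Lengths are in mm, angles in rad, forces in N, time in s.
With the tool pointing down it reaches from about 350 to 775 mm from the base axis. Payload 5.5 kg.
Tool frame: the origin (TCP) lies midway between the tips of the shut fingers; the grasp point (between the pads) lies 19 mm behind it; z points along the fingers, y is the line along which they close (so a half turn about z gives the same grasp; the last joint's range is limited). The gripper opens to 85 mm and grips with 20 to 120 N. Pads are 22 mm wide; open, the fingers measure 114 mm over their backs; the gripper's body (76 mm by 85 mm) begins 54 mm behind the grasp point. The pads swing forward as they close: fully open they stand 13 mm farther back than shut.
Start: joints at [-1.451, 0.313, 0.046, 1.304, 0, 1.431], TCP at [147.704, -555.748, 231.323] pointing down, gripper open.
Joint ranges: [-2.76, 2.76], [-0.86, 1.69], [-1.03, 1.26], [-2.2, 2.34], [-1.47, 1.5], [-3.14, 3.14]. Speed limits (rad/s): [2.57, 2.57, 3.14, 3.14, 3.14, 3.14].

## Interface

Orientations are given as a unit quaternion [w, x, y, z].
In Python, from workcell import r gives the robot as it stands. The module is installed in compiled form; this text tells all that it offers.
- The arm moves only by the shell command python3 -m crank 'ROWS'. ROWS is JSON, a list of rows, each an object of numbers: "tx", "ty", "tz": the shift along the tool's x, y, z each as a share of 500 mm, from -1 to 1; "turn": the turn about the tool's z as a share of 8 degrees, from -1 to 1; "jaw": the closure in counts, from 0 (fully open) to 255 (shut). A call has 1 to 10 rows; each row shifts and turns the commanded pose from where the row before left it, along the tool's axes as they then stand; what a row does not reach is not made up. A row lasts 1/8 s, in which the tool goes at most 62.5 mm and 10.7 degrees, less where a joint would pass 70% of its speed; a pose out of reach is approached as far as the arm can. A call with a number of a shift or a turn outside -1 to 1 is refused whole. A call with a gripper value outside its range is refused whole. The fingers move at their own pace and stop on an object; the grip force is fixed at half the most. Time passes only in rows, so rows that do not move let the fingers close. It gives the time, the measured TCP pose, the force, the opening and the grip force at its end, in the units of the state.
- r.state(): the state, without advancing time (a new reading comes with each control period).
- r.get_image(name): name is "scene" or "top" or "wrist"; returns a dict with "color" (400x640x3 uint8, red, green, blue), "fov_y" (degrees; the focal length in pixels is half the picture's height over the tangent of half this angle, whatever the lens; pixels are square), "cx", "cy" (the principal point, pixels), "cam_to_world" (4x4, takes a point from camera to world coordinates). Camera axes: x right, y up, looking along -z (the intrinsics and any distortion apply to the point x, -y, -z); pixel columns grow to the right and rows downward; lengths in mm; the calibration is good to about 2 mm. A picture is of the moment at which its call begins. There is no depth.
- r.finish_job(): hands the job in; it is judged then, once.
The state is a dict: "time": time; "joint_pos": joint angles; "dq": joint speeds; "joint_efforts": joint torques, N m; "tcp_pos": TCP position; "tool_rot": TCP orientation; "force": force on the tool from outside, world axes, zero at the start; "torque": the same for the moment, N m; "finger_gap": finger opening in mm; "grasp_force": force on a finger pad.
Only numpy, scipy, OpenCV 4.12 (cv2) and the standard library are available. Lean on these libraries where they do the work, as an engineer would, in place of code of your own. Each camera call takes 0.05 s, during which the arm holds its last target. There are 200 camera calls.

## Task

Turn the spice carousel on the worktop by pushing the arms of its top wheel with a fingertip, either way round, until the bulb of garlic stands in the middle of the opening of the steel guard rail, facing the front. Do not touch or lift the garlic or the three tins on the tray, leave the other things on the worktop where they are, and finish with the carousel at rest.

Things in the scene. Friction and masses are not known exactly. Their poses are not given: they have to be found in the camera images.
- stand: Fixed wooden base disc of the spice carousel, 232 mm across, 10 mm high, with a thin steel guard rail round it (radius 109 mm, 48 mm high) that has one opening, 74 degrees wide. Origin on the carousel's vertical axis at worktop height; the opening looks along the stand's own -x axis, roughly towards the robot.
- opening (a point): Point on the carousel's tray, 66 mm from its axis, in the middle of the rail's opening (18 mm above the worktop): where the origin of the garlic must come to stand.
- carousel: The turning part: a wooden tray 200 mm across (top 18 mm above the worktop) with the garlic and three tins, a post and a wooden four-armed wheel on top. Turns both ways about its vertical axis, up to 355 degrees from its start; light friction (0.06 N m, 1 N at the arms), hardly coasts. Origin on the axis at worktop height, z up; the arms lie along its own +x, +y, -x and -y, garlic and tins midway between.
- wheel_tip (a point): Top of the rounded end of the wheel arm on the carousel's +x axis, 85 mm from the axis, 98 mm above the worktop. Each arm is a bar 8 mm thick from the hub to 92 mm from the axis, its end 14 mm wide; undersides 80 mm, tops 98 mm above the worktop. Between the arms it is open from above: a fingertip at 84 mm clears garlic and tins by 12 mm.
- hub (a point): Top of the wheel's domed hub on the carousel's axis, 102 mm above the worktop, 36 mm across. Garlic and tins stand loose in four alike steel collars, 12 mm high and 58 mm wide inside, centred 66 mm from this axis.
- garlic: The bulb of garlic, a whitish rounded bulb with a pointed top, about 53 mm across and 53 mm high (top 71 mm above the worktop), in one of the four places on the tray. Origin at the centre of its underside, z up.
- tin_1: One of three alike round steel spice tins with a flat lid on the carousel, 53 mm across and 50 mm high (top 68 mm above the worktop). Origin at the centre of its underside, z up.
- tin_2: One of three alike round steel spice tins with a flat lid on the carousel, 53 mm across and 50 mm high (top 68 mm above the worktop). Origin at the centre of its underside, z up.
- tin_3: One of three alike round steel spice tins with a flat lid on the carousel, 53 mm across and 50 mm high (top 68 mm above the worktop). Origin at the centre of its underside, z up.
- tumbler: Bystander: clear drinking glass, 81 mm across, 91 mm high, right of the carousel. Origin at the centre of its underside.
- shot_glass: Bystander: small glass, 49 mm across, 62 mm high, left of the carousel. Origin at the centre of its underside.
- matchbox: Bystander: matchbox 36 x 53 x 16 mm, left of the carousel. Origin at the centre of its underside.
- bottle_opener: Bystander: bottle opener with wooden handle, 36 x 144 x 11 mm, lying on the right. Origin at the centre of its underside.
- teaspoon: Bystander: steel teaspoon, 138 x 28 x 12 mm, lying at the far right. Origin at the centre of its underside.
Mind the look-alikes: they are no part of the job. Leave any pink look-alike of the tin_2 alone.

How it is judged (in metres and radians):
At the end, for the whole second after the job is handed in: The garlic's centre lies within 12 mm (horizontally) of the middle of the opening, the carousel is at rest, and garlic and tins stand upright (within 0.15 rad) down in their collars (horizontal distance between garlic and opening below 0.012 m and angular speed of carousel below 0.05 rad/s and height (world z) of each of garlic, tin_1, tin_2, tin_3 below 0.03 m and angle between each of garlic, tin_1, tin_2, tin_3's own z axis and vertical below 0.15 rad); the robot touches nothing.
It fails at once if the arm or the body of the gripper, not a finger, pushes the carousel (contact force between the arm and carousel above 2 N).
It fails at once if the garlic or a tin is lifted out of its collar or tipped over (height (world z) of any of garlic, tin_1, tin_2, tin_3 above 0.035 m or angle between any of garlic, tin_1, tin_2, tin_3's own z axis and vertical above 0.3 rad).
It fails at once if the robot touches the garlic or a tin (contact force between any of the fingers, the arm and garlic above 0.5 N or contact force between any of the fingers, the arm and tin_1 above 0.5 N or contact force between any of the fingers, the arm and tin_2 above 0.5 N or contact force between any of the fingers, the arm and tin_3 above 0.5 N).
It fails at once if another thing on the worktop is moved by more than 20 mm (distance of any of tumbler, shot_glass, matchbox, bottle_opener, teaspoon from where it was at the start of the episode above 0.02 m).
It also fails if it takes over 72 s, if anything falls off the work surface, if the arm or the gripper's body presses on something with over 40 N, if the wrist force passes 120 N, or if a joint passes its speed limit or range.

## Working session

There is one attempt and no reset: what is moved stays moved. The work goes in short steps, Python scripts to look and compute and a shell command to move; the robot and the scene stay as the last step left them, time stands still between calls to the robot, and variables do not carry over. Pictures are saved under pics/ and viewed, at most 10 in all, crops included, and the job is handed in when it is done.

```bash
mkdir -p pics; cat > h.py <<'E'
import numpy as np, cv2
from workcell import r
def K(im):
    f=im["color"].shape[0]/2/np.tan(np.radians(im["fov_y"])/2); return f,im["cx"],im["cy"]
def ray(im,u,v,z):
    f,cx,cy=K(im); M=np.array(im["cam_to_world"]); d=M[:3,:3]@np.array([(u-cx)/f,-(v-cy)/f,-1]); o=M[:3,3]
    return o+d*(z-o[2])/d[2]
def proj(im,p):
    f,cx,cy=K(im); M=np.array(im["cam_to_world"]); q=M[:3,:3].T@(np.array(p)-M[:3,3]); return cx+f*q[0]/-q[2], cy-f*q[1]/-q[2]
E
python3 - <<'E'
from h import *
for n in("top","scene"):
    im=r.get_image(n); cv2.imwrite(f"pics/{n}0.png",im["color"][...,::-1]); print(n,{k:(np.round(v,3).tolist()) for k,v in im.items() if k!="color"}, [k for k in im])
s=r.state(); print({k:np.round(v,3).tolist() for k,v in s.items()})
E
```

```text
top {'fov_y': 45.757, 'cx': 320.476, 'cy': 199.886, 'cam_to_world': [[-0.02, 0.984, -0.178, 230.303], [-1.0, -0.019, 0.005, 30.324], [0.002, 0.178, 0.984, 1443.617], [0.0, 0.0, 0.0, 1.0]]} ['color', 'fov_y', 'cx', 'cy', 'cam_to_world']
scene {'fov_y': 50.25, 'cx': 313.382, 'cy': 195.194, 'cam_to_world': [[0.898, 0.341, -0.279, 132.948], [-0.44, 0.71, -0.55, -685.399], [0.011, 0.616, 0.788, 1096.43], [0.0, 0.0, 0.0, 1.0]]} ['color', 'fov_y', 'cx', 'cy', 'cam_to_world']
{'time': 0.1, 'joint_pos': [-1.451, 0.314, 0.045, 1.304, 0.0, 1.431], 'dq': [-0.002, -0.001, 0.003, 0.0, -0.001, 0.0], 'joint_efforts': [0.002, -48.173, 29.924, 0.013, -0.0, 0.0], 'tcp_pos': [147.649, -555.246, 230.482], 'tool_rot': [-0.001, 0.992, 0.13, 0.0], 'force': [0.252, -0.916, -0.157], 'torque': [-0.031, -0.004, 0.05], 'grasp_force': 0.0, 'finger_gap': 85.088}
```

View pics/top0.png

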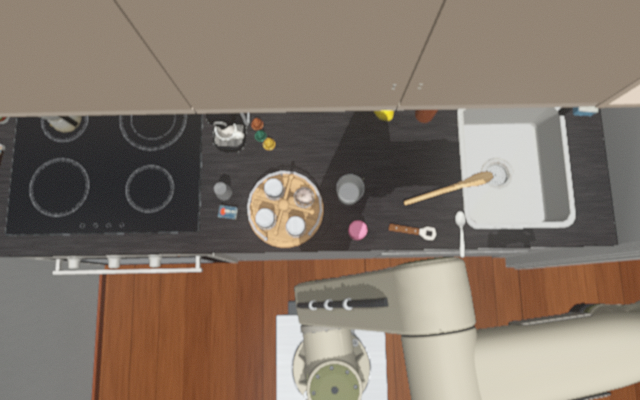

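View pics/scene0.png

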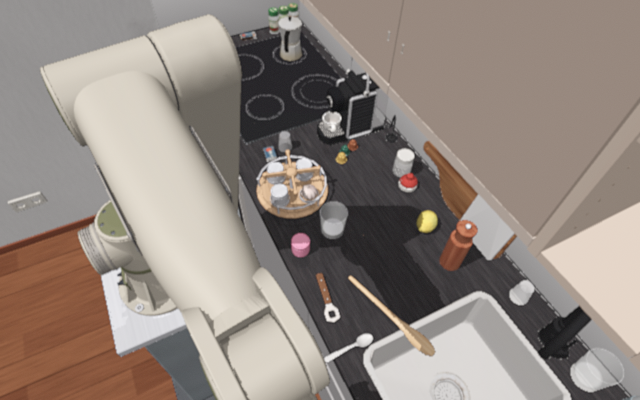

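The top view shows the carousel around (285,208), with three bright tin lids at (274,187), (264,217) and (296,226). The garlic appears to be at (304,195). I'll zoom in on both views.

```bash
python3 - <<'E'
import cv2, numpy as np
a=cv2.imread("pics/top0.png")[158:258,235:335]; b=cv2.imread("pics/scene0.png")[142:222,245:335]
o=np.hstack([cv2.resize(a,(400,400),interpolation=cv2.INTER_CUBIC),cv2.resize(b,(400,400),interpolation=cv2.INTER_CUBIC)])
cv2.imwrite("pics/z0.png",o)
from h import *
im=r.get_image("top")
for u,v,z in((285,208,100),(274,187,68),(264,217,68),(296,226,68),(304,195,60)): print(ray(im,u,v,z).round(1))
E
```

```text
[451.3 125.2 100. ]
[520.2 159.6  68. ]
[431.  189.1  68. ]
[402.7  95.7  68. ]
[495.9  71.3  60. ]
```

View pics/z0.png

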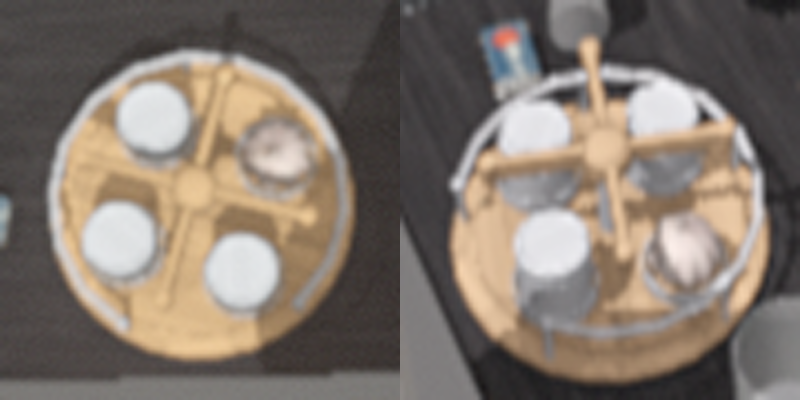

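```bash
python3 - <<'E'
from h import *
im=r.get_image("top")
P=lambda u,v,z: ray(im,u,v,z)[:2]
hub=P(283,205.3,101); L=[P(273.75,187.3,68),P(265,218.5,68),P(295.8,226,68)]; g=P(303.8,196.8,55)
e=[P(266.5,239.3,48),P(309.5,234.5,48)]
print("hub",hub); c=(L[0]+L[2])/2; print("tin diag centre",c)
d=lambda p:(np.linalg.norm(p-c).round(1),np.degrees(np.arctan2(*(p-c)[::-1])).round(1))
for p in L+[g]+e: print(p.round(1),d(p))
E
python3 -m crank '[{"tx":0.098,"ty":-0.057,"tz":-0.028,"jaw":255},{"tx":0.098,"ty":-0.057,"tz":-0.028,"jaw":255},{"tx":0.098,"ty":-0.057,"tz":-0.028,"jaw":255},{"tx":0.098,"ty":-0.057,"tz":-0.028,"jaw":255},{"tx":0.098,"ty":-0.057,"tz":-0.028,"jaw":255},{"jaw":255}]'
```

```text
hub [459.0675887  130.80824138]
tin diag centre [460.98846754 128.31590801]
[519.3 160.4] (np.float64(66.6), np.float64(28.8))
[426.5 186.2] (np.float64(67.4), np.float64(120.8))
[402.7  96.3] (np.float64(66.6), np.float64(-151.2))
[491.4  72.1] (np.float64(63.9), np.float64(-61.6))
[367.4 184. ] (np.float64(108.9), np.float64(149.3))
[379.1  57. ] (np.float64(108.5), np.float64(-139.0))$[0]: bad value
```

```bash

python3 -m crank '[{"tx":0.098,"ty":-0.057,"tz":-0.028,"turn":0,"jaw":255},{"tx":0.098,"ty":-0.057,"tz":-0.028,"turn":0,"jaw":255},{"tx":0.098,"ty":-0.057,"tz":-0.028,"turn":0,"jaw":255},{"tx":0.098,"ty":-0.057,"tz":-0.028,"turn":0,"jaw":255},{"tx":0.098,"ty":-0.057,"tz":-0.028,"turn":0,"jaw":255},{"tx":0,"ty":0,"tz":0,"turn":0,"jaw":255}]'
```

```text
time: 0.95
tcp_pos: [350.3, -352.7, 302.7]
tool_rot: [0.001, 0.991, 0.133, 0.001]
force: [-0.3, -0.3, -0.6]
finger_gap: -0.2
grasp_force: 0.0
```

```bash

python3 -m crank '[{"tx":0.039,"ty":-0.097,"tz":0,"turn":0,"jaw":255},{"tx":0.039,"ty":-0.097,"tz":0,"turn":0,"jaw":255},{"tx":0.039,"ty":-0.097,"tz":0,"turn":0,"jaw":255},{"tx":0.039,"ty":-0.097,"tz":0,"turn":0,"jaw":255},{"tx":0.039,"ty":-0.097,"tz":0,"turn":0,"jaw":255},{"tx":0.039,"ty":-0.097,"tz":0,"turn":0,"jaw":255},{"tx":0.039,"ty":-0.097,"tz":0,"turn":0,"jaw":255},{"tx":0.039,"ty":-0.097,"tz":0,"turn":0,"jaw":255},{"tx":0,"ty":0,"tz":0,"turn":0,"jaw":255}]'
python3 - <<'E'
from h import *
im=r.get_image("wrist"); cv2.imwrite("pics/w1.png",im["color"][...,::-1]); print(im["fov_y"],np.round(im["cam_to_world"],2))
for p in ((460.5,129,101),(402.7,96.3,68),(426.5,186.2,68),(367.4,184,48)): print(proj(im,p))
E
```

```text
time: 2.08
tcp_pos: [398.8, 62.1, 300.9]
tool_rot: [-0.0, 0.991, 0.132, -0.0]
force: [0.5, -0.4, 0.3]
finger_gap: 0.1
grasp_force: 0.0
70.03659083443928 [[ 2.6000e-01  9.1000e-01  3.1000e-01  4.7906e+02]
 [-9.7000e-01  2.5000e-01  8.0000e-02  8.3220e+01]
 [-0.0000e+00 -3.2000e-01  9.5000e-01  4.4325e+02]
 [ 0.0000e+00  0.0000e+00  0.0000e+00  1.0000e+00]]
(np.float64(275.9235071712391), np.float64(110.12226141974752))
(np.float64(294.22997210986307), np.float64(160.63261680968304))
(np.float64(229.9233544319681), np.float64(124.3853380467993))
(np.float64(228.72345635106058), np.float64(165.8717345206565))
```

View pics/w1.png

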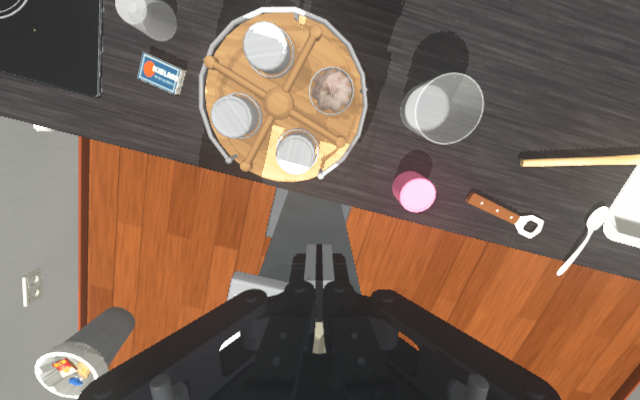

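The wrist view shows the hub at (279,102), with the garlic at (331,90) and the rail ends at (229,159) and (322,176). The hub sits about 8 px from where the top-camera estimate puts it, so I'll cross-check with the scene view and the known TCP.

```bash
python3 - <<'E'
from h import *
w=r.get_image("wrist"); s=r.get_image("scene"); t=r.get_image("top")
print("tcp proj",proj(w,r.state()["tcp_pos"]), proj(t,r.state()["tcp_pos"]))
print("hub wrist",ray(w,279,101,101)[:2],"scene",ray(s,291.1,171.6,101)[:2],"top",ray(t,283,205.3,101)[:2])
# front tin lid
print("tin3 wrist",ray(w,297,151,68),"top",ray(t,295.8,226,68))
print(w["cx"],w["cy"])
z=cv2.resize(w["color"][0:260,190:390,::-1],None,fx=3,fy=3)[:600]
cv2.imwrite("pics/w1z.png",np.hstack([z[:600],]))
# blob centroids of pink, in both
for n,im in(("w",w),("t",t),("s",s)):
    h=cv2.cvtColor(im["color"],cv2.COLOR_RGB2HSV); m=cv2.inRange(h,(160,90,120),(178,255,255)); k,l,st,ce=cv2.connectedComponentsWithStats(m); i=1+st[1:,4].argmax(); print(n,st[i],ce[i],ray(im,*ce[i],30).round(1))
E
```

```text
tcp proj (np.float64(321.0666468785191), np.float64(260.13715681160636)) (np.float64(306.51991375740056), np.float64(215.38911344617983))
hub wrist [471.15655649 125.9488787 ] scene [463.83575618 122.26805923] top [459.0675887  130.80824138]
tin3 wrist [416.06530065  94.08285531  68.        ] top [402.66527331  96.2602166   68.        ]
318.73796991527416 200.8936386542811
w [391 170  40  33 394] [403.27411168 180.99492386] [407.4 -68.4  30. ]
t [350 222   3   3   3] [351. 223.] [413.3 -67.8  30. ]
s [299 243  11  14  67] [304.19402985 251.28358209] [ 396.3 -113.9   30. ]
```

View pics/w1z.png

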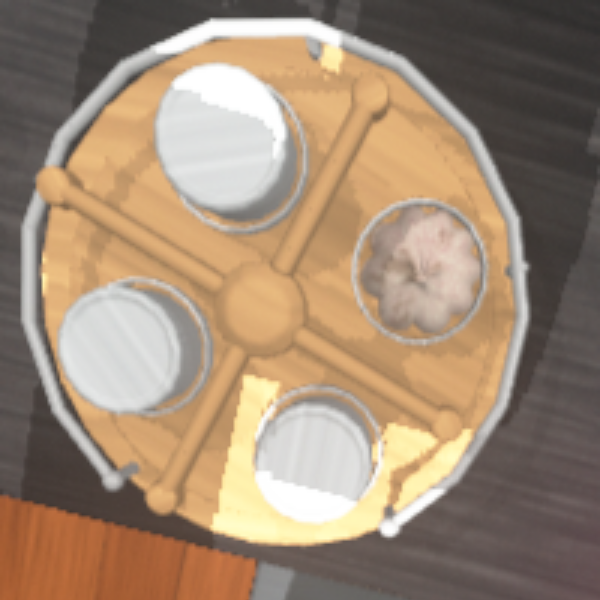

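The three cameras agree on the axis to within about ±7 mm, at roughly (465,127). That is enough for a push into a 90° gap. The angles are good: garlic at about -60.5°, opening at about 185°, so about 114° clockwise. I'll go above the gap in front of the left-front arm.

```bash

python3 -m crank '[{"tx":0.0175,"ty":-0.091,"tz":0,"turn":0,"jaw":255},{"tx":0,"ty":0,"tz":0.1,"turn":0,"jaw":255},{"tx":0,"ty":0,"tz":0.1,"turn":0,"jaw":255},{"tx":0,"ty":0,"tz":0.1,"turn":0,"jaw":255},{"tx":0,"ty":0,"tz":0.07,"turn":0,"jaw":255},{"tx":0,"ty":0,"tz":0,"turn":0,"jaw":255},{"tx":0,"ty":0,"tz":0,"turn":0,"jaw":255}]'
python3 - <<'E'
from h import *
im=r.get_image("wrist"); cv2.imwrite("pics/w2.png",im["color"][...,::-1]); print(np.round(r.state()["joint_pos"],3))
for p in ((465,127,101),): print(proj(im,p))
E
```

```text
time: 3.15
tcp_pos: [396.8, 105.3, 117.5]
tool_rot: [0.0, 0.992, 0.129, 0.001]
force: [0.5, 0.0, 0.3]
finger_gap: -0.0
grasp_force: 0.0
[ 0.064  0.069 -0.548  0.95  -0.     2.947]
(np.float64(310.8502162020096), np.float64(127.1332439943419))
```

View pics/w2.png

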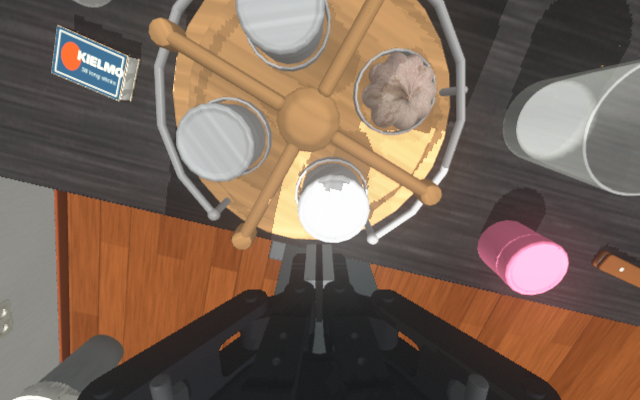

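The wrist view at 117 mm shows the hub at (308,118) and arm ends at (161,32), (430,191) and (243,240). The finger is above the gap with the front tin. I'll work out the axis from the arm ends.

```bash
python3 - <<'E'
from h import *
w=r.get_image("wrist"); t=r.state()["tcp_pos"]
a,b,c,h=[ray(w,*p,98)[:2] for p in((161,32),(430,191),(243,240),(308,118))]
m=(a+b)/2; print(a,b,c,"mid",m,"hub",h,"len",np.linalg.norm(a-b)/2,np.linalg.norm(c-m), "tcp",t)
for p in(a,b,c): print(np.degrees(np.arctan2(*(p-m)[::-1])))
x=np.array([.966,.25,0])
for d in(-11,0,6,11): print(d,proj(w,np.array(t)+d*x))
E
```

```text
[490.99090985 211.36364432] [447.55755474  49.84821944] [387.57002204 151.65410552] mid [469.27423229 130.60593188] hub [469.54143564 130.02525226] len 83.62668355348269 84.37181748901332 tcp [397.44038186 105.74387315 118.04842568]
74.9485696723761
-105.05143032762393
165.55389290781156
-11 (np.float64(317.396445283692), np.float64(276.05190834175426))
0 (np.float64(317.44579534758674), np.float64(259.2436698507449))
6 (np.float64(317.4736204161847), np.float64(249.76667322475203))
11 (np.float64(317.4973184942873), np.float64(241.6952966734174))
```

The axis is at about (468,130), and the TCP is 74 mm from it at 199°. Joint 6 has little room in the direction I need, so I'll turn the tool by -184° first while still above the carousel.

```bash

python3 -m crank '[{"tx":0,"ty":0,"tz":0,"turn":-1,"jaw":255},{"tx":0,"ty":0,"tz":0,"turn":-1,"jaw":255},{"tx":0,"ty":0,"tz":0,"turn":-1,"jaw":255},{"tx":0,"ty":0,"tz":0,"turn":-1,"jaw":255},{"tx":0,"ty":0,"tz":0,"turn":-1,"jaw":255},{"tx":0,"ty":0,"tz":0,"turn":-1,"jaw":255},{"tx":0,"ty":0,"tz":0,"turn":-1,"jaw":255},{"tx":0,"ty":0,"tz":0,"turn":-1,"jaw":255},{"tx":0,"ty":0,"tz":0,"turn":-1,"jaw":255},{"tx":0,"ty":0,"tz":0,"turn":-1,"jaw":255}]'
python3 -m crank '[{"tx":0,"ty":0,"tz":0,"turn":-1,"jaw":255},{"tx":0,"ty":0,"tz":0,"turn":-1,"jaw":255},{"tx":0,"ty":0,"tz":0,"turn":-1,"jaw":255},{"tx":0,"ty":0,"tz":0,"turn":-1,"jaw":255},{"tx":0,"ty":0,"tz":0,"turn":-1,"jaw":255},{"tx":0,"ty":0,"tz":0,"turn":-1,"jaw":255},{"tx":0,"ty":0,"tz":0,"turn":-1,"jaw":255},{"tx":0,"ty":0,"tz":0,"turn":-1,"jaw":255},{"tx":0,"ty":0,"tz":0,"turn":-1,"jaw":255},{"tx":0,"ty":0,"tz":0,"turn":-1,"jaw":255}]'
python3 -m crank '[{"tx":0,"ty":0,"tz":0,"turn":-1,"jaw":255},{"tx":0,"ty":0,"tz":0,"turn":-1,"jaw":255},{"tx":0,"ty":0,"tz":0,"turn":-1,"jaw":255},{"tx":0,"ty":0,"tz":0,"turn":0,"jaw":255},{"tx":0,"ty":0,"tz":0,"turn":0,"jaw":255}]'
```

```text
time: 4.5
tcp_pos: [397.1, 106.2, 117.9]
tool_rot: [0.001, 0.675, 0.738, 0.001]
force: [0.0, -0.1, -0.6]
finger_gap: -0.3
grasp_force: 0.0
time: 5.75
tcp_pos: [397.1, 106.2, 117.9]
tool_rot: [0.002, 0.042, 0.999, 0.0]
force: [-0.4, -0.3, 0.1]
finger_gap: 0.4
grasp_force: 0.0
time: 6.38
tcp_pos: [396.4, 106.2, 117.1]
tool_rot: [0.001, -0.163, 0.987, -0.0]
force: [0.3, 0.0, 0.3]
finger_gap: 0.3
grasp_force: 0.0
```

```bash

python3 -m crank '[{"tx":0,"ty":0,"tz":0.032,"turn":0,"jaw":255},{"tx":0,"ty":0,"tz":0.03,"turn":0,"jaw":255},{"tx":0,"ty":0,"tz":0,"turn":0,"jaw":255}]'
python3 -m crank '[{"tx":-0.0011,"ty":0.018,"tz":0,"turn":0.875,"jaw":255},{"tx":-0.0011,"ty":0.018,"tz":0,"turn":0.875,"jaw":255},{"tx":-0.0011,"ty":0.018,"tz":0,"turn":0.875,"jaw":255},{"tx":-0.0011,"ty":0.018,"tz":0,"turn":0.875,"jaw":255},{"tx":-0.0011,"ty":0.018,"tz":0,"turn":0.875,"jaw":255},{"tx":-0.0011,"ty":0.018,"tz":0,"turn":0.875,"jaw":255}]'
```

```text
time: 6.75
tcp_pos: [394.9, 106.1, 84.7]
tool_rot: [-0.001, -0.163, 0.987, 0.0]
force: [0.0, -0.5, 0.1]
finger_gap: 0.2
grasp_force: 0.0
time: 7.5
tcp_pos: [398.0, 159.2, 86.1]
tool_rot: [0.0, 0.203, 0.979, -0.0]
force: [-0.3, -1.2, -0.3]
finger_gap: 0.1
grasp_force: 0.5
```

```bash

python3 -m crank '[{"tx":-0.0011,"ty":0.018,"tz":0,"turn":0.875,"jaw":255},{"tx":-0.0011,"ty":0.018,"tz":0,"turn":0.875,"jaw":255},{"tx":-0.0011,"ty":0.018,"tz":0,"turn":0.875,"jaw":255},{"tx":-0.0011,"ty":0.018,"tz":0,"turn":0.875,"jaw":255},{"tx":-0.0011,"ty":0.018,"tz":0,"turn":0.875,"jaw":255},{"tx":-0.0011,"ty":0.018,"tz":0,"turn":0.875,"jaw":255},{"tx":-0.0011,"ty":0.018,"tz":0,"turn":0.875,"jaw":255},{"tx":-0.0011,"ty":0.018,"tz":0,"turn":0.875,"jaw":255},{"tx":-0.0011,"ty":0.018,"tz":0,"turn":0.875,"jaw":255},{"tx":0,"ty":0,"tz":0,"turn":0,"jaw":255}]'
python3 - <<'E'
from h import *
w=r.get_image("wrist")["color"][...,::-1]; t=cv2.resize(r.get_image("top")["color"][150:270,230:350,::-1],(400,400))
cv2.imwrite("pics/w3.png",np.hstack([cv2.resize(w,(400,250)),t[:250]])) if 0 else cv2.imwrite("pics/w3.png",np.vstack([cv2.resize(w,(480,300)),cv2.resize(t,(480,300))])[:600])
E
```

```text
time: 8.75
tcp_pos: [461.6, 204.0, 86.0]
tool_rot: [0.0, 0.683, 0.731, 0.001]
force: [-0.2, 0.1, -0.4]
finger_gap: 0.1
grasp_force: 0.0
```

View pics/w3.png

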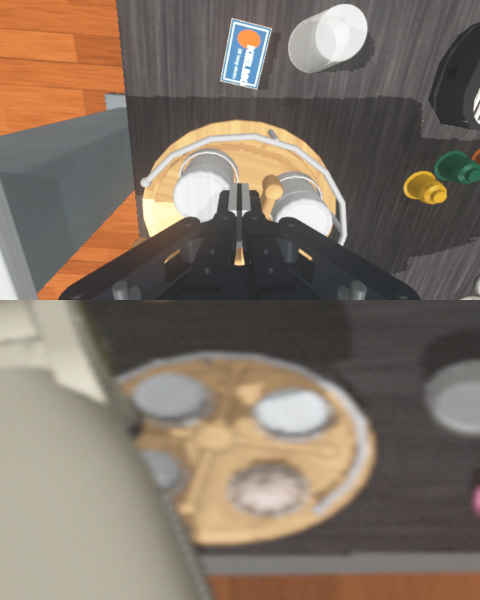

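The top view now shows the garlic at about (297,226), at roughly 208°. About 20° remain, so I'll push on more slowly, then back off, lift and clear the view.

```bash

python3 -m crank '[{"tx":-0.0006,"ty":0.013,"tz":0,"turn":0.625,"jaw":255},{"tx":-0.0006,"ty":0.013,"tz":0,"turn":0.625,"jaw":255},{"tx":-0.0006,"ty":0.013,"tz":0,"turn":0.625,"jaw":255},{"tx":-0.0006,"ty":0.013,"tz":0,"turn":0.625,"jaw":255},{"tx":-0.0001,"ty":0.0052,"tz":0,"turn":0.25,"jaw":255},{"tx":-0.0001,"ty":0.0052,"tz":0,"turn":0.25,"jaw":255},{"tx":-0.0001,"ty":0.0052,"tz":0,"turn":0.25,"jaw":255},{"tx":-0.0001,"ty":0.0052,"tz":0,"turn":0.25,"jaw":255},{"tx":0,"ty":0,"tz":0,"turn":0,"jaw":255},{"tx":0,"ty":0,"tz":0,"turn":0,"jaw":255}]'
python3 -m crank '[{"tx":0,"ty":-0.02,"tz":0,"turn":0,"jaw":255},{"tx":0,"ty":0,"tz":-0.1,"turn":0,"jaw":255},{"tx":0,"ty":0,"tz":-0.1,"turn":0,"jaw":255},{"tx":-0.1,"ty":0.02,"tz":0,"turn":0,"jaw":255},{"tx":-0.1,"ty":0.02,"tz":0,"turn":0,"jaw":255},{"tx":-0.1,"ty":0.02,"tz":0,"turn":0,"jaw":255},{"tx":-0.1,"ty":0.02,"tz":0,"turn":0,"jaw":255},{"tx":-0.1,"ty":0.02,"tz":0,"turn":0,"jaw":255},{"tx":-0.1,"ty":0.02,"tz":0,"turn":0,"jaw":255},{"tx":-0.1,"ty":0.02,"tz":0,"turn":0,"jaw":255}]'
python3 - <<'E'
from h import *
w=r.get_image("wrist")["color"][...,::-1]; t=r.get_image("top")["color"][158:258,235:335,::-1]
cv2.imwrite("pics/w4.png",np.hstack([cv2.resize(w,(400,400)),cv2.resize(t,(400,400),interpolation=cv2.INTER_CUBIC)]))
E
```

```text
time: 10.1
tcp_pos: [496.2, 197.2, 85.2]
tool_rot: [0.0, 0.839, 0.544, -0.0]
force: [-0.3, -0.2, 0.6]
finger_gap: 0.1
grasp_force: 0.0
time: 11.35
tcp_pos: [406.9, -147.5, 185.4]
tool_rot: [0.0, 0.839, 0.544, 0.0]
force: [1.1, -0.3, -0.3]
finger_gap: -0.1
grasp_force: 0.0
```

View pics/w4.png

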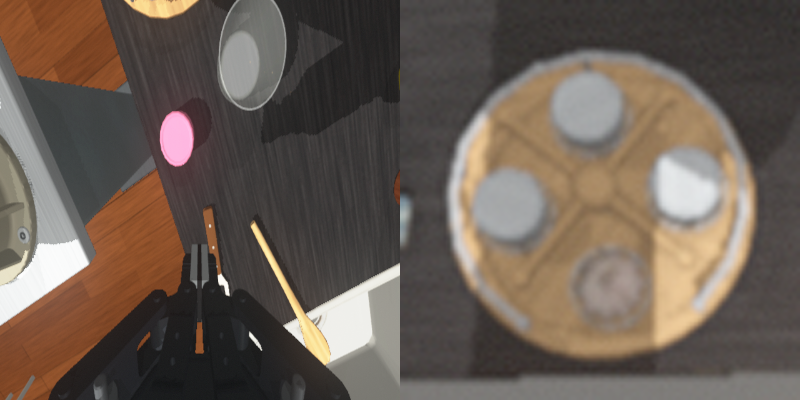

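In the top crop the garlic is at (211,287), with lids at (188,107), (111,207) and (286,187). The rail ends are at (125,325) and (299,306). I'll measure what is left.

```bash
python3 - <<'E'
from h import *
im=r.get_image("top")
P=lambda u,v,z: ray(im,u/4+235,v/4+158,z)[:2]
T,Lf,R=P(188,107,68),P(111,207,68),P(286,187,68); g=P(211,287,50); e=[P(125,325,48),P(299,306,48)]
c=(Lf+R)/2; print(c)
for n,p in zip("TLRgee",[T,Lf,R,g]+e): print(n,np.linalg.norm(p-c).round(1),(np.degrees(np.arctan2(*(p-c)[::-1]))%360).round(1))
E
```

```text
[458.78866941 128.46669568]
T 68.2 6.3
L 64.7 95.5
R 64.7 275.5
g 65.0 186.6
e 107.2 148.3
e 107.5 222.2
```

The garlic is within about 1° (roughly 1 mm) of the middle of the opening. The carousel is at rest and the arm is clear of everything, so I'm handing in.

```bash
python3 -c "
from workcell import r
print(r.finish_job())"
```

```text
the job is handed in; nothing more can be done
None
```

I turned the carousel about 114° clockwise by pushing one wheel arm; the garlic measured within about 1° (1 mm) of the middle of the opening, and I handed the job in with the arm clear (no verdict was returned).

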